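Shim and wedge the gluing jig closed and hold it

TASK

The broken plaster bust lies in the gluing jig with its foot on the sliding carriage, and the glue joint still stands open by some millimetres. Fill the gap between the fixed stop and the carriage's wooden jaw: stand shims from the rack upright in it, one or two as it needs, then push the wedge down point first beside them until you feel the glue joint has closed fully and the stack is firmly tight. Finish while still holding the wedge pressed down, touching neither the stop nor the carriage, with the shims you used and the wedge standing upright in the gap, and the tools and other things around left where they were.

Things in the scene. Friction and masses are not known exactly. Their poses are not given: they have to be found in the camera images.
- jig: gluing jig: plywood board 400 x 120 x 18 mm bolted to the bench, carrying the bust, the carriage and the stop. Origin on the bench below the jaw's face in its closed position; x runs along the slide, away from the stop, z up
- stop: fixed wooden stop on the jig board. Origin: foot of its flat upright face, mid width, on the board's surface (18 mm above the bench). x points level out of the face across the gap to the carriage's jaw, y along the face, z up. Face 36 mm wide (y), 70 mm tall; block 26 mm thick, lower parts behind. The gap is open at both sides (y)
- jaw_face (a point): foot of the carriage jaw's upright wooden face, mid width, on the board's surface; axes as stop. The gap is the distance along x from stop to here. Jaw 36 mm wide (y), 70 mm tall, 26 mm thick towards +x; then comes the bust's plaster foot, 84 mm across, top 106 mm above the bench. Fingers holding a shim across its 56 mm width pass beside stop and jaw
- carriage (a joint): how far the glue joint is open, m: 0 fully closed (hard stop), 0.008 fully open; starts at 0.003 to 0.005. Pushing the jaw away from the stop closes it. It slides stiffly (about 2 N) and stays where left. Gap once closed = present gap + this value, 32 to 46 mm
- shim1: flat wooden shim, one of three alike: 10 mm thick (x; the foot eased to 7.5 mm), 56 wide (y), 70 tall (z), 30 g. Origin: centre of its underside. Starts upright in an open-ended rack slot, foot 12 mm above the bench, next shim 44 mm away; the rack is 40 mm wide (y) and 37 mm tall, so both ends of the shim stand free for the fingers; it draws straight up
- shim2: flat wooden shim, one of three alike: 10 mm thick (x; the foot eased to 7.5 mm), 56 wide (y), 70 tall (z), 30 g. Origin: centre of its underside. Starts upright in an open-ended rack slot, foot 12 mm above the bench, next shim 44 mm away; the rack is 40 mm wide (y) and 37 mm tall, so both ends of the shim stand free for the fingers; it draws straight up
- shim3: flat wooden shim, one of three alike: 10 mm thick (x; the foot eased to 7.5 mm), 56 wide (y), 70 tall (z), 30 g. Origin: centre of its underside. Starts upright in an open-ended rack slot, foot 12 mm above the bench, next shim 44 mm away; the rack is 40 mm wide (y) and 37 mm tall, so both ends of the shim stand free for the fingers; it draws straight up
- wedge: wooden wedge, point down in the rack's end slot 80 mm from a shim: 50 mm wide (y), 110 tall (z), both faces tapering evenly from 44.6 mm thick (x) at the top to 5 mm at the foot, 60 to 130 g. Origin: centre of the foot, z up. With its foot h mm above the jig board it fills 5 + 0.36 x (70 - h) mm between the 70 mm tall neighbours: at most 30 mm
- fragment: bystander: round plaster fragment, 56 mm across, 34 mm tall, beside the rack
- jar: bystander: grey jar with white cap, 52 mm across, 65 mm tall, beside the jig
- mallet: bystander: wooden mallet lying on the bench, beyond the work
- brush: bystander: brush lying on the bench between robot and work
- screwdriver: bystander: screwdriver lying on the bench, beyond the work
- cup: bystander: steel cup, 72 mm across, 85 mm tall, to the right, between robot and rack
- tape: bystander: ring of paper tape, 90 mm across, 24 mm tall, to the left, between robot and jig
There are look-alikes about, which are no part of the job. Leave any black look-alike of the shim1 alone.

How it is judged:
By the outcome, as a careful person would: the job done as asked, in the order asked, and still so for the second after the job is handed in, while the arm keeps its last pose, push and grip.
It also fails if it takes over 72 s, if anything falls off the work surface, if the arm or the gripper's body presses on something with over 40 N, if the wrist force passes 120 N, or if a joint passes its speed limit or range.

ROBOT

A 7-joint arm with a two-finger parallel gripper is mounted at the origin on the work surface. World frame = base frame: x ahead of the robot, y to its left, z up, the work surface at z = 0. Lengths are in m, angles in rad, forces in N, time in s.
With the tool pointing down it reaches from about 0.425 to 0.875 m from the base axis. Payload 4.7 kg.
Tool frame: the origin (TCP) lies where the fingers leave the gripper's body, on its centre line; the fingertips stand 70 mm ahead of it and the grasp point (between the pads) lies 51 mm ahead of it; z points along the fingers, y is the line along which they close (so a half turn about z gives the same grasp; the last joint's range is limited). The gripper opens to 87 mm and grips with 3 to 60 N. Pads are 19 mm wide; open, the fingers measure 117 mm over their backs; the gripper's body (75 mm by 190 mm) begins 51 mm behind the grasp point.
Start: joints at [1.184, 0.321, -0.07, 1.45, 0.023, 1.371, -0.057], TCP at [0.254, -0.599, 0.292] pointing down, gripper open.
Joint ranges: [-2.86, 2.86], [-0.3, 2.09], [-1.38, 1.24], [0.06, 2.45], [-1.56, 4.7], [0.09, 2.05], [-2.69, 2.69]. Speed limits (rad/s): [2.57, 2.57, 3.14, 3.14, 3.14, 3.14, 3.14].

INTERFACE

Orientations are given as a rotation vector (axis times angle).
In Python, from bench import get_state, get_image, get_calibration, close_job gives the robot as it stands.
- The arm moves only by the tool send_rows, never from a script. Its argument "rows" is a list of rows, each an object of numbers: "hand": the finger opening in mm, from 0 to 87; "x", "y", "z": the shift along the world's x, y, z in mm; "roll": the turn about the world's z in degrees. A call has 1 to 10 rows; each row shifts and turns the commanded pose from where the row before left it; what a row does not reach is not made up. A row lasts 1/10 s, in which the tool goes at most 50 mm and 8.59 degrees, less where a joint would pass 70% of its speed; a pose out of reach is approached as far as the arm can. A call is refused whole if a number of a shift passes 50 or a number of a turn 8.59, either way. A call with a gripper value outside its range is refused whole. The fingers move at their own pace and stop on an object; "force" is the grip in N (left out, the last holds). Time passes only in rows, so rows that do not move let the fingers close. It gives the time, the measured TCP pose, the force, the opening and the grip force at its end, in the units of the state.
- get_state(): the state, without advancing time (a new reading comes with each control period).
- get_image(name): name is "side" or "top"; returns the picture (400x640x3 uint8, blue, green, red); there is no depth.
- get_calibration(name): a dict with "mtx" (3x3 intrinsics, pixels), "world_from_camera" (4x4, takes a point from camera to world coordinates). Camera axes: x right, y down, z forward; pixel columns grow to the right and rows downward; lengths in m; the calibration is good to about 2 mm. A picture is of the moment at which its call begins. get_calibration takes no time and is no camera call.
- close_job(): hands the job in; it is judged then, once.
The state is a dict: "time": time; "joint_positions": joint angles; "qd": joint speeds; "joint_torque": joint torques, N m; "position": TCP position; "tool_rot": TCP orientation; "ft_force": force on the tool from outside, world axes, zero at the start; "torque": the same for the moment, N m; "grip_width": opening from 0.0 (shut) to 1.0 (fully open); "grip_force": force on a finger pad.
Only numpy, scipy, OpenCV 4.12 (cv2) and the standard library are available. Lean on these libraries where they do the work, as an engineer would, in place of code of your own. Each camera call takes 0.05 s, during which the arm holds its last target. There are 200 camera calls.

## Working session

There is one attempt and no reset: what is moved stays moved. The work goes in short steps, Python scripts to look and compute and a tool call to move; the robot and the scene stay as the last step left them, time stands still between calls to the robot, and variables do not carry over. Pictures are saved under pics/ and viewed, at most 10 in all, crops included, and the job is handed in when it is done.

Besides the shell and the picture viewer there is one more tool, called after "Request:" in YAML: its name, and indented under it one key for each argument. send_rows: Moves the arm, as the interface text tells. Its arguments: {"type":"object","properties":{"rows":{"type":"array","items":{"type":"object","properties":{"hand":{"type":"number"},"x":{"type":"number"},"y":{"type":"number"},"z":{"type":"number"},"roll":{"type":"number"}}}},"force":{"type":"number"}},"required":["rows"]}

```bash
mkdir -p pics; python3 - <<'E'
from bench import *
import cv2
for n in("top","side"):
    cv2.imwrite(f"pics/{n}0.png",get_image(n)); c=get_calibration(n); print(n,c["mtx"],c["world_from_camera"])
print(get_state())
E
```

```text
top [[385.56125975   0.         322.11616729]
 [  0.         385.56125975 196.55416274]
 [  0.           0.           1.        ]] [[-0.01525965 -0.99544315  0.09412801  0.41695319]
 [-0.99981472  0.01629555  0.01024632 -0.05505395]
 [-0.0117335  -0.09395421 -0.99550737  0.92418337]
 [ 0.          0.          0.          1.        ]]
side [[438.90300806   0.         321.25856817]
 [  0.         438.90300806 206.60266964]
 [  0.           0.           1.        ]] [[-0.95023348 -0.21309065  0.22726351  0.27122659]
 [-0.31093876  0.69395086 -0.64942227  0.61218152]
 [-0.01932389 -0.68776782 -0.72567349  0.81687728]
 [ 0.          0.          0.          1.        ]]
{'time': 0.1, 'joint_positions': array([ 1.18408037,  0.32172599, -0.0700767 ,  1.45154617,  0.02260282,
        1.37081545, -0.05691942]), 'qd': array([-0.00210143, -0.00130732, -0.00133124, -0.00209871, -0.00016029,
       -0.0005626 ,  0.0009379 ]), 'joint_torque': array([-1.79034587e-04, -4.92569447e+01, -4.05757986e-01, -3.13399422e+01,
       -6.43609185e-02,  3.94436123e-02,  3.80152665e-05]), 'position': array([ 0.25341827, -0.5981525 ,  0.29128902]), 'tool_rot': array([-3.07709613e+00, -6.25067307e-01,  6.86129012e-04]), 'ft_force': array([0.57507267, 0.38458563, 0.33475764]), 'torque': array([ 0.00053979, -0.01480943, -0.01408623]), 'grip_force': 0.0, 'grip_width': 1.0025952322496705}
```

View pics/top0.png

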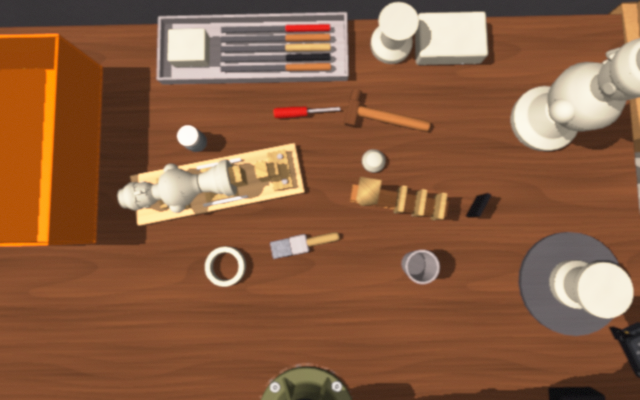

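View pics/side0.png

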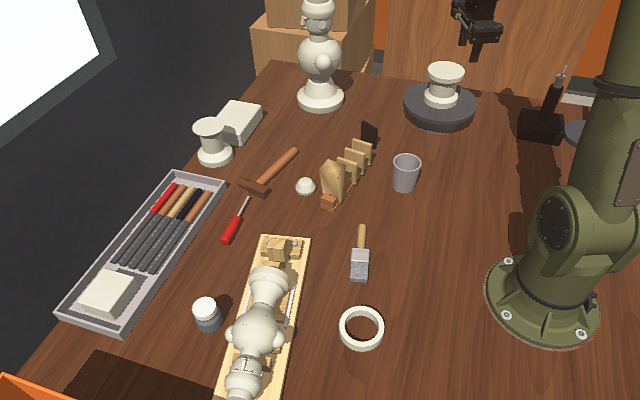

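The top view shows the jig at (130–305, 145–222), its gap near (255,172), and the rack at (350–450, 180–218) with the wedge at (367,190), then shims at about (402,198), (421,203) and (441,206). The black look-alike is at (479,206). Next I'll enlarge crops to pick edges.

```bash
python3 - <<'E'
import cv2,numpy as np
t=cv2.imread("pics/top0.png");s=cv2.imread("pics/side0.png")
a=cv2.resize(t[140:220,220:310],None,fx=4.2,fy=4.2,interpolation=cv2.INTER_CUBIC)
b=cv2.resize(t[170:225,345:455],None,fx=4.2,fy=4.2,interpolation=cv2.INTER_CUBIC)
c=cv2.resize(s[228:278,250:320],None,fx=5,fy=5,interpolation=cv2.INTER_CUBIC)
d=cv2.resize(s[130:215,312:382],None,fx=4,fy=4,interpolation=cv2.INTER_CUBIC)
o=np.zeros((600,800,3),np.uint8)
def put(i,x,y):
    h,w=i.shape[:2]; h=min(h,600-y); w=min(w,800-x); o[y:y+h,x:x+w]=i[:h,:w]
put(a,0,0);put(b,0,345);put(c,420,0);put(d,480,255)
cv2.imwrite("pics/z0.png",o)
E
```

```text
(no output)
```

View pics/z0.png

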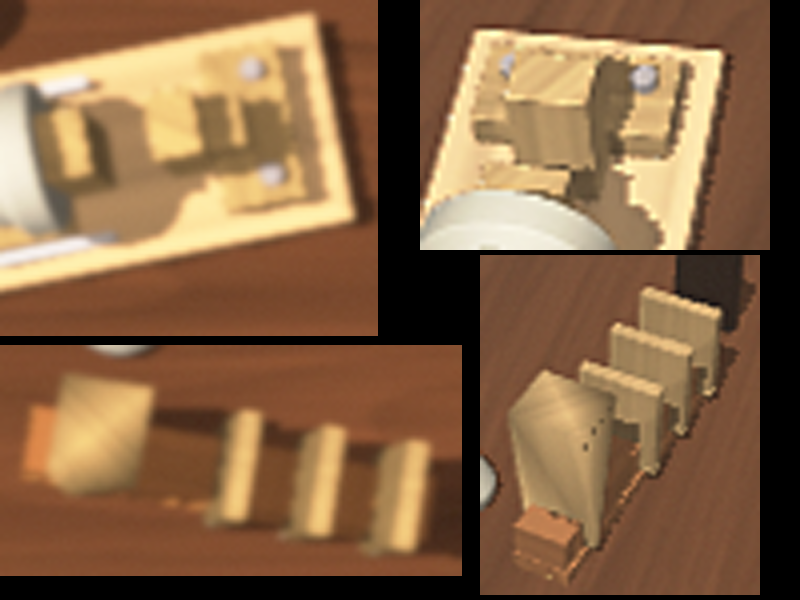

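The enlarged crops show four things:
- **Jaw:** its top edge is at about (242,170) in the full top image, facing the stop.
- **Stop:** its top spans about (255–267, 161–178).
- **Shims:** the bright tops are at about (404,198), (422,202) and (443,206).
- **Wedge:** its top is at about (370,191).

I'll now measure these with masks and ray casting.

```bash
cat >h.py <<'E'
import cv2,numpy as np
from bench import *
def ray(n,p,z):
    c=get_calibration(n);K=c["mtx"];T=c["world_from_camera"]
    p=np.atleast_2d(np.float64(p));d=np.c_[p,np.ones(len(p))]@np.linalg.inv(K).T@T[:3,:3].T;o=T[:3,3]
    return o+d*((z-o[2])/d[:,2])[:,None]
def tri(pt,ps):
    A=[];b=[]
    for n,p in(("top",pt),("side",ps)):
        c=get_calibration(n);T=c["world_from_camera"];d=T[:3,:3]@np.linalg.inv(c["mtx"])@[*p,1];d/=np.linalg.norm(d)
        M=np.eye(3)-np.outer(d,d);A.append(M);b.append(M@T[:3,3])
    return np.linalg.solve(sum(A),sum(b))
def pix(n,P):
    c=get_calibration(n);T=np.linalg.inv(c["world_from_camera"]);q=c["mtx"]@(T[:3,:3]@np.array(P)+T[:3,3]);return q[:2]/q[2]
E
python3 - <<'E'
from h import *
t=cv2.imread("pics/top0.png");v=t.max(2)
def blobs(x0,x1,y0,y1,th,z,mn):
    f=6;u=cv2.resize(v[y0:y1,x0:x1],None,fx=f,fy=f,interpolation=cv2.INTER_CUBIC)
    for c in cv2.findContours((u>th).astype(np.uint8),0,2)[0]:
        if cv2.contourArea(c)/f/f<mn: continue
        r=cv2.minAreaRect(c);p=(cv2.boxPoints(r)+.5)/f-.5+[x0,y0]
        w=ray("top",p,z);e=[np.linalg.norm(w[i]-w[i-1])*1e3 for i in(1,2)]
        L=(w[1]-w[0]) if e[0]>e[1] else (w[2]-w[1])
        print(th,np.round(p.mean(0),1),"ctr",np.round(w.mean(0)[:2]*1e3,1),"size",np.round(e,1),"longdir",round(np.degrees(np.arctan2(L[1],L[0]))%180,1))
for th in(160,180,200): print('shims');blobs(385,455,180,225,th,.082,40)
for th in(140,160): print('wedge');blobs(350,388,172,215,th,.122,80)
for th in(160,180,200): print('stop');blobs(230,272,155,185,th,.088,40)
# board corners, z .018
w=ray("top",[[295.5,142.9],[304.5,191.9]],.018);print(w,np.linalg.norm(w[0]-w[1]))
# board pixels end edge: sobel line fit
E
```

```text
shims
160 [440.2 204.8] ctr [ 474.4 -303.7] size [59.7 24. ] longdir 168.3
160 [420.8 201.4] ctr [ 482.5 -261.9] size [59.9 21.3] longdir 168.2
160 [401.8 198.7] ctr [ 489.1 -220.7] size [62.  27.9] longdir 151.7
shims
180 [441.7 205.1] ctr [ 473.6 -307.1] size [57.9 14.9] longdir 168.8
180 [421.9 201.7] ctr [ 481.8 -264.2] size [58.  14.6] longdir 168.0
180 [402.1 198.1] ctr [ 490.5 -221.4] size [58.1 13.9] longdir 167.9
shims
200 [442.1 205.2] ctr [ 473.4 -307.8] size [56.2 11.8] longdir 168.5
200 [422.  201.7] ctr [ 481.7 -264.4] size [56.3 12. ] longdir 169.4
200 [402.2 198.1] ctr [ 490.4 -221.6] size [56.3 11.6] longdir 168.3
wedge
140 [364.8 190.9] ctr [ 503.3 -136.2] size [65.2 61.2] longdir 166.4
wedge
160 [365.1 190.5] ctr [ 504.2 -136.8] size [59.6 58.6] longdir 167.2
stop
160 [260.2 182.4] ctr [529.3  88.8] size [49.4  8.8] longdir 89.0
160 [250.5 168.3] ctr [561.  110.1] size [92.5 61.1] longdir 89.0
stop
180 [250.5 168.2] ctr [561.4 110.1] size [92.5 60.4] longdir 89.0
stop
200 [250.5 167.9] ctr [561.9 110.1] size [92.5 59.3] longdir 89.0
[[ 0.63269836  0.01602674  0.018     ]
 [ 0.51437142 -0.00423843  0.018     ]] 0.12004974894273059
```

```bash
python3 - <<'E'
from h import *
t=cv2.imread("pics/top0.png");g=cv2.cvtColor(t,cv2.COLOR_BGR2GRAY)
# board angle: long edges + end edge from board mask
hsv=cv2.cvtColor(t,cv2.COLOR_BGR2HSV)
def edge(p0,p1,half,z,n=12,ch=g):
    # along the segment p0-p1 (world), find strongest gradient across it; fit a line
    p0,p1=np.array(p0),np.array(p1);d=(p1-p0)/np.linalg.norm(p1-p0);m=np.array([-d[1],d[0]]);o=[]
    s=np.arange(-half,half,.0003)
    for f in np.linspace(0,1,n):
        q=np.array([pix("top",[*(p0+f*(p1-p0)+m*k),z]) for k in s],np.float32)
        pr=cv2.GaussianBlur(cv2.remap(ch.astype(np.float32),q[None,:,0],q[None,:,1],1),(0,0),3)[0]
        gr=np.gradient(pr);i=np.argmax(abs(gr));o.append([*(p0+f*(p1-p0)+m*s[i]),gr[i]*10])
    o=np.array(o);vx,vy,cx,cy=cv2.fitLine(o[:,:2].astype(np.float32),cv2.DIST_HUBER,0,.01,.01).ravel()
    print("mid",np.round([cx*1e3,cy*1e3],1),"ang",round(np.degrees(np.arctan2(vy,vx))%180,2),"sd",np.round((((o[:,:2]-[cx,cy])@[-vy,vx])*1e3).std(),2),np.round(o[:,2],1).tolist());return vx,vy,cx,cy
E0=np.array([.6327,.0160]);E1=np.array([.5144,-.0042])
print("end");edge(E1+.1*(E0-E1),E0-.1*(E0-E1),.008,.018)
x=np.array([-.168,.986])
print("near long");edge(E1+.03*x,E1+.13*x,.008,.018)
print("far long");edge(E0+.03*x,E0+.1*x,.008,.018)
W=lambda *p:ray("top",p,.088)[0,:2]
cp=lambda a,b:(a/4.2-.4+220,b/4.2-.4+140)
print("stop face");edge(W(*cp(146,98)),W(*cp(154,152)),.008,.088)
print("stop back");edge(W(*cp(190,98)),W(*cp(198,148)),.008,.088)
print("jaw face");edge(W(*cp(84,118)),W(*cp(92,168)),.008,.088)
E
```

```text
end
mid [574.1   7.7] ang 10.55 sd 0.19 [77.2, 79.1, 80.4, 80.4, 71.7, 73.1, 74.8, 77.3, 75.4, 81.2, 75.4, 74.9]
near long
mid [500.   75.4] ang 100.27 sd 0.21 [-79.6, -76.3, -78.9, -81.4, -78.6, -75.1, -74.2, -78.0, -80.1, -79.3, -73.3, -76.0]
far long
mid [622.2  83.4] ang 100.61 sd 0.27 [67.2, 67.1, 68.2, 67.5, 68.0, 69.0, 69.1, 69.3, 70.1, 67.7, 68.9, 68.6]
stop face
mid [558.3 102.2] ang 14.79 sd 0.86 [20.7, 26.8, 30.0, 34.2, 33.1, 33.8, 35.4, 38.4, 40.8, 39.6, 38.0, 37.2]
stop backTraceback (most recent call last):
  File "<stdin>", line 23, in <module>
  File "<stdin>", line 10, in edge
  File "h.py", line 14, in pix
    c=get_calibration(n);T=np.linalg.inv(c["world_from_camera"]);q=c["mtx"]@(T[:3,:3]@np.array(P)+T[:3,3]);return q[:2]/q[2]
ValueError: time passes only in moves, steps and waits
```

```bash
sed -i 's/^from bench import \*/from bench import *\nfrom bench import get_calibration as _gc\nfrom functools import lru_cache\nget_calibration=lru_cache(None)(_gc)/' h.py
cat >>h.py <<'E'
A=np.radians(10.45);W_=np.array([np.cos(A),np.sin(A)]);U=np.array([-np.sin(A),np.cos(A)])  # across, along slide
def prof(img,o,along,a,half,z):
    s=np.arange(*a,.0005);q=np.array([[pix("top",[*(o+k*along[0]+m*along[1]),z]) for k in s] for m in np.linspace(-half,half,9)],np.float32)
    return s,cv2.GaussianBlur(cv2.remap(img.astype(np.float32),q[...,0],q[...,1],1).mean(0)[None],(0,0),2)[0]
E
python3 - <<'E'
from h import *
t=cv2.imread("pics/top0.png");g=cv2.cvtColor(t,cv2.COLOR_BGR2GRAY)
# midline at board mid: average of long edges
mid=(np.array([.5,.0754])+np.array([.6222,.0834]))/2
o=mid+U*(.100-mid[1])/U[1];print("o",o)
def peaks(s,p,th=15):
    gr=np.gradient(p);i=[k for k in range(1,len(p)-1) if abs(gr[k])>abs(gr[k-1]) and abs(gr[k])>=abs(gr[k+1]) and abs(gr[k])>th/10]
    for k in i: print("  %.1f mm  grad %.1f"%(s[k]*1e3,gr[k]))
s,p=prof(g,o,(U,W_),(-.06,.07),.010,.088);print("along slide");peaks(s,p)
# widths: stop top at s=-10mm, jaw at
for c in(-.008,.042):
    s,p=prof(g,o+U*c,(W_,U),(-.035,.035),.004,.088);print("across at",c);peaks(s,p)
E
```

```text
o [0.55730061 0.1       ]
along slide
  -48.5 mm  grad 5.4
  -42.0 mm  grad -5.8
  -25.0 mm  grad 8.3
  1.5 mm  grad -5.9
  23.0 mm  grad -4.1
  33.5 mm  grad 10.7
  47.5 mm  grad -7.1
  62.5 mm  grad 11.1
across at -0.008
  -28.0 mm  grad -2.5
  -18.0 mm  grad 9.2
across at 0.042
  -29.0 mm  grad -3.2
  -18.0 mm  grad 8.2
  18.0 mm  grad -5.1
  27.5 mm  grad 7.9
```

Measured so far:
- **Jig:** it is turned 10.45°, and the stop and jaw are both centred to within ±18 mm.
- **Gap:** about 32 mm now, so 35–37 mm when closed. One shim plus the wedge will fill that, with about 26 mm of wedge.
- **Shim1:** at (490.4, −221.6), with its width along 168.5°.

Now I'll move above shim1.

Request:
send_rows:
  rows:
    - {"hand":87,"x":23,"y":37,"z":0,"roll":5.5}
    - {"x":24,"y":37,"z":0,"roll":5.5}
    - {"x":24,"y":38,"z":0,"roll":5.5}
    - {"x":24,"y":38,"z":0,"roll":5.5}
    - {"x":24,"y":38,"z":-5,"roll":5.5}
    - {"x":24,"y":38,"z":-10,"roll":5.6}
    - {"x":24,"y":38,"z":-15,"roll":5.6}
    - {"x":24,"y":38,"z":-20,"roll":5.6}
    - {"x":23,"y":38,"z":-20,"roll":5.6}
    - {"x":23,"y":37,"z":-20,"roll":5.6}

```text
schema error: expected keys hand, x, y, z, roll
```

Request:
send_rows:
  rows:
    - {}
    - {}
    - {}

```text
schema error: expected keys hand, x, y, z, roll
```

Request:
send_rows:
  rows:
    - {"hand":87,"x":23,"y":37,"z":0,"roll":5.5}
    - {"hand":87,"x":24,"y":37,"z":0,"roll":5.5}
    - {"hand":87,"x":24,"y":38,"z":0,"roll":5.5}
    - {"hand":87,"x":24,"y":38,"z":0,"roll":5.5}
    - {"hand":87,"x":24,"y":38,"z":-5,"roll":5.5}
    - {"hand":87,"x":24,"y":38,"z":-10,"roll":5.6}
    - {"hand":87,"x":24,"y":38,"z":-15,"roll":5.6}
    - {"hand":87,"x":24,"y":38,"z":-20,"roll":5.6}
    - {"hand":87,"x":23,"y":38,"z":-20,"roll":5.6}
    - {"hand":87,"x":23,"y":37,"z":-20,"roll":5.6}

```text
time: 1.1
position: [0.491, -0.2197, 0.2015]
tool_rot: [2.429, 1.992, -0.0]
ft_force: [0.2, -0.9, -0.0]
grip_width: 1.004
grip_force: 0.0
```

Request:
send_rows:
  rows:
    - {"hand":87,"x":0,"y":0,"z":0,"roll":0}
    - {"hand":87,"x":0,"y":0,"z":0,"roll":0}

```text
time: 1.3
position: [0.4905, -0.2202, 0.2014]
tool_rot: [-2.43, -1.989, 0.001]
ft_force: [-0.5, -1.5, 0.8]
grip_width: 0.999
grip_force: 0.0
```

Request:
send_rows:
  rows:
    - {"hand":87,"x":0,"y":-1.4,"z":-25,"roll":0}
    - {"hand":87,"x":0,"y":0,"z":-25,"roll":0}
    - {"hand":87,"x":0,"y":0,"z":-20,"roll":0}
    - {"hand":87,"x":0,"y":0,"z":-13,"roll":0}
    - {"hand":87,"x":0,"y":0,"z":0,"roll":0}
    - {"hand":50,"x":0,"y":0,"z":0,"roll":0}
    - {"hand":50,"x":0,"y":0,"z":0,"roll":0}
    - {"hand":50,"x":0,"y":0,"z":0,"roll":0}
    - {"hand":50,"x":0,"y":0,"z":0,"roll":0}
    - {"hand":50,"x":0,"y":0,"z":0,"roll":0}
  force: 20

```text
time: 2.3
position: [0.4907, -0.223, 0.1197]
tool_rot: [2.433, 1.987, 0.0]
ft_force: [-0.2, 0.6, 2.0]
grip_width: 0.642
grip_force: 20.0
```

The fingers stopped at 56 mm, so the shim is gripped. Now I'll draw it straight up.

Request:
send_rows:
  rows:
    - {"hand":50,"x":0,"y":0,"z":10,"roll":0}
    - {"hand":50,"x":0,"y":0,"z":15,"roll":0}
    - {"hand":50,"x":0,"y":0,"z":20,"roll":0}
    - {"hand":50,"x":0,"y":0,"z":25,"roll":0}
    - {"hand":50,"x":0,"y":0,"z":25,"roll":0}
    - {"hand":50,"x":0,"y":0,"z":25,"roll":0}
    - {"hand":50,"x":0,"y":0,"z":0,"roll":0}

```text
time: 3.0
position: [0.4928, -0.2235, 0.2446]
tool_rot: [2.427, 1.982, 0.005]
ft_force: [1.3, -0.8, -0.0]
grip_width: 0.642
grip_force: 20.0
```

Request:
send_rows:
  rows:
    - {"hand":50,"x":6.5,"y":20,"z":10,"roll":2.2}
    - {"hand":50,"x":6.5,"y":37,"z":0,"roll":2.2}
    - {"hand":50,"x":6.5,"y":37,"z":0,"roll":2.2}
    - {"hand":50,"x":6.5,"y":37,"z":0,"roll":2.2}
    - {"hand":50,"x":6.5,"y":37,"z":0,"roll":2.2}
    - {"hand":50,"x":6.5,"y":37,"z":0,"roll":2.2}
    - {"hand":50,"x":6.5,"y":37,"z":0,"roll":2.2}
    - {"hand":50,"x":6.5,"y":37,"z":0,"roll":2.2}
    - {"hand":50,"x":6.5,"y":30,"z":-10,"roll":2.2}
    - {"hand":50,"x":7,"y":20,"z":-10,"roll":2.1}

```text
time: 4.0
position: [0.5552, 0.1109, 0.2296]
tool_rot: [-2.002, -2.42, -0.002]
ft_force: [-0.1, -0.9, 0.1]
grip_width: 0.639
grip_force: 20.0
```

Request:
send_rows:
  rows:
    - {"hand":50,"x":0,"y":0,"z":-10,"roll":0}
    - {"hand":50,"x":0,"y":0,"z":-10,"roll":0}
    - {"hand":50,"x":0,"y":0,"z":0,"roll":0}
    - {"hand":50,"x":0,"y":0,"z":0,"roll":0}

```text
time: 4.4
position: [0.5559, 0.1047, 0.2091]
tool_rot: [-2.014, -2.411, 0.002]
ft_force: [0.4, 0.2, -0.3]
grip_width: 0.64
grip_force: 20.0
```

```bash
python3 - <<'E'
from h import *
s=get_image("side");t=get_image("top");cv2.imwrite("pics/side1.png",s);cv2.imwrite("pics/top1.png",t)
st=get_state();print(st["position"],st["tool_rot"])
o=np.zeros((600,800,3),np.uint8)
a=cv2.resize(s[150:290,225:335],None,fx=4,fy=4,interpolation=3);b=cv2.resize(t[120:230,205:305],None,fx=3.5,fy=3.5,interpolation=3)
o[:a.shape[0],:440]=a[:600];o[:b.shape[0],445:795]=b
cv2.imwrite("pics/z1.png",o)
E
```

```text
[0.55635336 0.10511906 0.20980517] [2.01332118e+00 2.41054049e+00 3.50814893e-04]
```

View pics/z1.png

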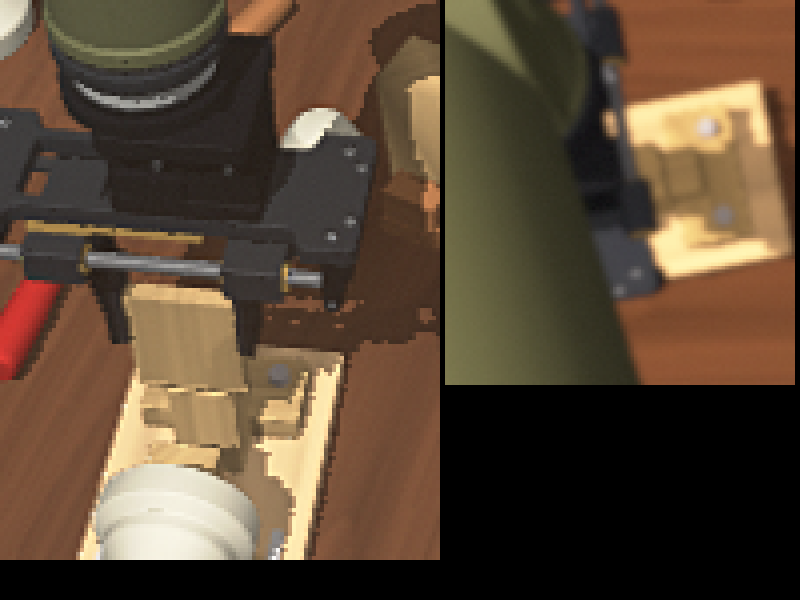

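The side view shows the held shim upright. Its top edge runs from about (258,221) to (287,225) and its foot edge from about (259,246) to (287,248), straddling the stop. I'll compare it with the stop's top edge in the same camera.

```bash
python3 - <<'E'
from h import *
o=np.array([.5573,.1])
def sh(n,p,z):
    w=ray("side",p,z)[:,:2]-o;print(n,"along",np.round(w@U*1e3,1),"across",np.round(w@W_*1e3,1))
sh("stop top",[[267.2,247.2],[283.6,249]],.088)
for z in(.100,.102,.104): sh("shim foot %.3f"%z,[[258.75,246.2],[286.75,248]],z)
sh("shim top",[[258,221.2],[286.75,225]],.172)
sh("shim top",[[258,221.2],[286.75,225]],.174)
E
```

```text
stop top along [2.8 3.5] across [ 15.4 -20. ]
shim foot 0.100 along [11.4  9.2] across [ 30.1 -28.8]
shim foot 0.102 along [13.  10.7] across [ 29.5 -29.2]
shim foot 0.104 along [14.5 12.2] across [ 28.9 -29.7]
shim top along [5.  8.2] across [ 24.1 -34.2]
shim top along [6.7 9.9] across [ 23.4 -34.7]
```

Request:
send_rows:
  rows:
    - {"hand":50,"x":-1.3,"y":6.9,"z":0,"roll":0.2}
    - {"hand":50,"x":0,"y":0,"z":0,"roll":0}
    - {"hand":50,"x":0,"y":0,"z":-10,"roll":0}
    - {"hand":50,"x":0,"y":0,"z":-15,"roll":0}
    - {"hand":50,"x":0,"y":0,"z":-15,"roll":0}
    - {"hand":50,"x":0,"y":0,"z":-15,"roll":0}
    - {"hand":50,"x":0,"y":0,"z":-12,"roll":0}
    - {"hand":50,"x":0,"y":0,"z":-8,"roll":0}
    - {"hand":50,"x":0,"y":0,"z":0,"roll":0}
    - {"hand":50,"x":0,"y":0,"z":0,"roll":0}

```text
time: 5.5
position: [0.555, 0.1132, 0.1344]
tool_rot: [2.007, 2.417, 0.001]
ft_force: [0.1, 0.3, -0.4]
grip_width: 0.644
grip_force: 20.0
```

Request:
send_rows:
  rows:
    - {"hand":50,"x":0,"y":0,"z":-3,"roll":0}
    - {"hand":50,"x":0,"y":0,"z":-2,"roll":0}
    - {"hand":50,"x":0,"y":0,"z":0,"roll":0}

```text
time: 5.8
position: [0.5548, 0.1129, 0.1293]
tool_rot: [2.007, 2.416, -0.0]
ft_force: [0.8, -0.6, -0.0]
grip_width: 0.642
grip_force: 20.0
```

Request:
send_rows:
  rows:
    - {"hand":50,"x":0,"y":0,"z":-1,"roll":0}
    - {"hand":50,"x":0,"y":0,"z":0,"roll":0}

```text
time: 6.0
position: [0.5548, 0.113, 0.1283]
tool_rot: [2.007, 2.416, 0.0]
ft_force: [-0.3, 0.6, 0.1]
grip_width: 0.64
grip_force: 20.0
```

Request:
send_rows:
  rows:
    - {"hand":50,"x":0.2,"y":-1,"z":0,"roll":0}
    - {"hand":50,"x":0.2,"y":-1,"z":0,"roll":0}
    - {"hand":50,"x":0,"y":0,"z":0,"roll":0}

```text
time: 6.3
position: [0.5553, 0.1107, 0.1283]
tool_rot: [2.008, 2.416, -0.0]
ft_force: [-0.2, -0.4, 0.0]
grip_width: 0.638
grip_force: 20.0
```

Request:
send_rows:
  rows:
    - {"hand":50,"x":0.2,"y":-1,"z":0,"roll":0}
    - {"hand":50,"x":0.2,"y":-1,"z":0,"roll":0}
    - {"hand":50,"x":0,"y":0,"z":0,"roll":0}

```text
time: 6.6
position: [0.5556, 0.1087, 0.1283]
tool_rot: [2.008, 2.416, -0.0]
ft_force: [1.0, -0.4, -0.2]
grip_width: 0.638
grip_force: 20.0
```

Request:
send_rows:
  rows:
    - {"hand":50,"x":0.2,"y":-1,"z":0,"roll":0}
    - {"hand":50,"x":0,"y":0,"z":0,"roll":0}

```text
time: 6.8
position: [0.5558, 0.1078, 0.1283]
tool_rot: [2.008, 2.416, -0.0]
ft_force: [0.8, 0.3, -0.5]
grip_width: 0.643
grip_force: 20.0
```

Request:
send_rows:
  rows:
    - {"hand":50,"x":0.2,"y":-1,"z":0,"roll":0}
    - {"hand":50,"x":0,"y":0,"z":0,"roll":0}

```text
time: 7.0
position: [0.556, 0.1068, 0.1283]
tool_rot: [2.008, 2.416, -0.0]
ft_force: [0.2, 0.2, -0.5]
grip_width: 0.64
grip_force: 20.0
```

Request:
send_rows:
  rows:
    - {"hand":50,"x":0.2,"y":-1,"z":0,"roll":0}
    - {"hand":50,"x":0,"y":0,"z":0,"roll":0}

```text
time: 7.2
position: [0.5562, 0.1058, 0.1283]
tool_rot: [2.008, 2.416, -0.0]
ft_force: [-0.2, 0.3, -0.3]
grip_width: 0.64
grip_force: 20.0
```

Request:
send_rows:
  rows:
    - {"hand":50,"x":0.2,"y":-1,"z":0,"roll":0}
    - {"hand":50,"x":0,"y":0,"z":0,"roll":0}

```text
time: 7.4
position: [0.5563, 0.1056, 0.1283]
tool_rot: [-2.007, -2.416, -0.001]
ft_force: [-0.4, 1.7, -0.7]
grip_width: 0.642
grip_force: 20.0
```

Request:
send_rows:
  rows:
    - {"hand":50,"x":0.2,"y":-1,"z":0,"roll":0}
    - {"hand":50,"x":0,"y":0,"z":0,"roll":0}

```text
time: 7.6
position: [0.5563, 0.1055, 0.1283]
tool_rot: [-2.005, -2.416, -0.002]
ft_force: [-1.3, 5.0, -0.8]
grip_width: 0.647
grip_force: 20.0
```

The shim meets the stop at y = 105.6. I'll ease off slightly, then lower it to the board.

Request:
send_rows:
  rows:
    - {"hand":50,"x":-0.3,"y":1.6,"z":0,"roll":0}
    - {"hand":50,"x":0,"y":0,"z":-1,"roll":0}
    - {"hand":50,"x":0,"y":0,"z":0,"roll":0}

```text
time: 7.9
position: [0.5564, 0.1057, 0.1274]
tool_rot: [2.007, 2.416, 0.0]
ft_force: [-1.0, 3.0, 0.5]
grip_width: 0.644
grip_force: 20.0
```

Request:
send_rows:
  rows:
    - {"hand":50,"x":0,"y":0,"z":-1,"roll":0}
    - {"hand":50,"x":0,"y":0,"z":0,"roll":0}

```text
time: 8.1
position: [0.5564, 0.1057, 0.1263]
tool_rot: [2.007, 2.416, 0.001]
ft_force: [-0.5, 3.3, 0.6]
grip_width: 0.641
grip_force: 20.0
```

Request:
send_rows:
  rows:
    - {"hand":50,"x":0,"y":0,"z":-1,"roll":0}
    - {"hand":50,"x":0,"y":0,"z":0,"roll":0}

```text
time: 8.3
position: [0.5564, 0.1057, 0.1257]
tool_rot: [2.007, 2.416, 0.0]
ft_force: [-2.2, 2.1, 4.1]
grip_width: 0.638
grip_force: 20.0
```

Request:
send_rows:
  rows:
    - {"hand":50,"x":0,"y":0.3,"z":0.5,"roll":0}
    - {"hand":58,"x":0,"y":0,"z":0,"roll":0}
    - {"hand":66,"x":0,"y":0,"z":0,"roll":0}
    - {"hand":80,"x":0,"y":0,"z":0,"roll":0}
    - {"hand":80,"x":0,"y":0,"z":0,"roll":0}

```text
time: 8.8
position: [0.5563, 0.1053, 0.1256]
tool_rot: [2.008, 2.416, -0.001]
ft_force: [0.4, -0.3, 0.6]
grip_width: 0.849
grip_force: 0.0
```

Request:
send_rows:
  rows:
    - {"hand":80,"x":0,"y":0,"z":10,"roll":0}
    - {"hand":80,"x":0,"y":0,"z":20,"roll":0}
    - {"hand":80,"x":0,"y":0,"z":30,"roll":0}
    - {"hand":80,"x":0,"y":0,"z":40,"roll":0}
    - {"hand":80,"x":0,"y":0,"z":20,"roll":0}
    - {"hand":80,"x":-5,"y":-25,"z":0,"roll":-2.2}
    - {"hand":80,"x":-5,"y":-35,"z":0,"roll":-2.7}
    - {"hand":80,"x":-6,"y":-40,"z":0,"roll":-2.7}
    - {"hand":80,"x":-6,"y":-40,"z":0,"roll":-2.8}
    - {"hand":80,"x":-6,"y":-40,"z":0,"roll":-2.8}

```text
time: 9.8
position: [0.528, -0.0755, 0.2468]
tool_rot: [2.273, 2.167, 0.001]
ft_force: [0.6, 0.4, 0.7]
grip_width: 0.918
grip_force: 0.0
```

```bash
python3 - <<'E'
from h import *
s=get_image("side");t=get_image("top");cv2.imwrite("pics/side2.png",s);cv2.imwrite("pics/top2.png",t)
o=np.zeros((600,800,3),np.uint8)
a=cv2.resize(s[220:290,240:330],None,fx=4.4,fy=4.4,interpolation=3);b=cv2.resize(t[140:215,220:310],None,fx=4.4,fy=4.4,interpolation=3)
c=cv2.resize(cv2.imread("pics/side0.png")[150:215,312:352],None,fx=4.4,fy=4.4,interpolation=3);d=cv2.resize(cv2.imread("pics/top0.png")[172:217,345:395],None,fx=6,fy=6,interpolation=3)
o[:308,:396]=a;o[:330,400:796]=b
o[312:312+c.shape[0],:c.shape[1]]=c[:288]; o[332:332+d.shape[0],400:400+d.shape[1]]=d[:268]
cv2.imwrite("pics/z2.png",o)
E
```

```text
(no output)
```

View pics/z2.png

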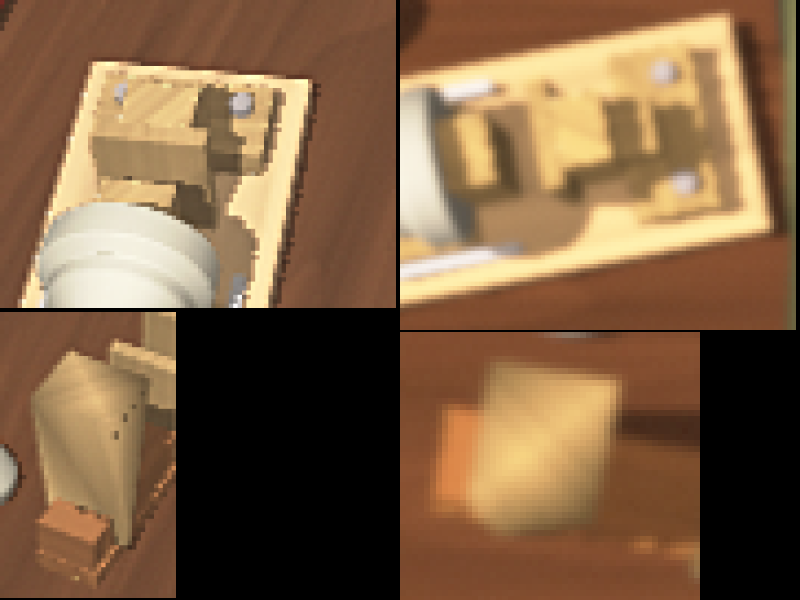

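The shim stands flush against the stop, and the jaw gap is clear. The wedge's top face has diagonal corners at (359.6,176.6) and (377.9,203.3) in the top view, with its centre at about (332.7,169.1) in the side view.

```bash
python3 - <<'E'
from h import *
q=np.array([[359.6,176.6],[381.3,179.3],[377.9,203.3]])
c=(q[0]+q[2])/2
print("tri",np.round(tri(c,[332.7,169.1])*1e3,1))
for z in(.115,.122,.128):
    w=ray("top",q,z)*1e3;print(z,np.round(ray("top",c,z)*1e3,1),np.round([np.linalg.norm(w[0]-w[1]),np.linalg.norm(w[1]-w[2])],1),"ang",np.degrees(np.arctan2(*(w[1]-w[2])[1::-1])))
t=cv2.imread("pics/top2.png");g=cv2.cvtColor(t,cv2.COLOR_BGR2GRAY);o=np.array([.5573,.1])
s,p=prof(g,o,(U,W_),(-.03,.05),.008,.088);gr=np.gradient(p)
print([(round(s[k]*1e3,1),round(gr[k],1)) for k in range(1,len(s)-1) if abs(gr[k])>abs(gr[k-1]) and abs(gr[k])>=abs(gr[k+1]) and abs(gr[k])>1.5])
print(get_state()["position"])
E
```

```text
tri [ 505.5 -145.9  111. ]
0.115 [[ 505.8 -145.3  115. ]] [46.1 51.5] ang -9.664785319592209
0.122 [[ 505.1 -144.5  122. ]] [45.7 51. ] ang -9.664785319592207
0.128 [[ 504.4 -143.8  128. ]] [45.4 50.6] ang -9.664785319592248
[(np.float64(-25.0), np.float32(8.6)), (np.float64(11.5), np.float32(-4.9)), (np.float64(22.5), np.float32(-4.4)), (np.float64(33.5), np.float32(10.9)), (np.float64(47.0), np.float32(-7.0))]
[ 0.52722639 -0.0815293   0.24627103]
```

Request:
send_rows:
  rows:
    - {"hand":80,"x":-7,"y":-21,"z":-10,"roll":-3}
    - {"hand":80,"x":-7,"y":-21,"z":-10,"roll":-3}
    - {"hand":80,"x":-7.6,"y":-20,"z":-10,"roll":-2.5}
    - {"hand":80,"x":0,"y":0,"z":0,"roll":0}
    - {"hand":80,"x":0,"y":0,"z":0,"roll":0}

```text
time: 10.4
position: [0.506, -0.1367, 0.215]
tool_rot: [-2.427, -1.992, 0.001]
ft_force: [0.4, 0.7, 1.0]
grip_width: 0.923
grip_force: 0.0
```

Request:
send_rows:
  rows:
    - {"hand":80,"x":-0.4,"y":-6.8,"z":-10,"roll":0}
    - {"hand":80,"x":0,"y":0,"z":-20,"roll":0}
    - {"hand":80,"x":0,"y":0,"z":-20,"roll":0}
    - {"hand":80,"x":0,"y":0,"z":-10,"roll":0}
    - {"hand":80,"x":0,"y":0,"z":0,"roll":0}
    - {"hand":80,"x":0,"y":0,"z":0,"roll":0}

```text
time: 11.0
position: [0.5067, -0.1426, 0.1562]
tool_rot: [2.425, 1.996, 0.001]
ft_force: [-0.1, 0.4, -0.8]
grip_width: 0.918
grip_force: 0.0
```

Request:
send_rows:
  rows:
    - {"hand":40,"x":0,"y":0,"z":0,"roll":0}
    - {"hand":40,"x":0,"y":0,"z":0,"roll":0}
    - {"hand":40,"x":0,"y":0,"z":0,"roll":0}
    - {"hand":40,"x":0,"y":0,"z":0,"roll":0}
    - {"hand":40,"x":0,"y":0,"z":0,"roll":0}
    - {"hand":40,"x":0,"y":0,"z":0,"roll":0}
  force: 60

```text
time: 11.6
position: [0.5063, -0.143, 0.1559]
tool_rot: [2.426, 1.995, 0.0]
ft_force: [0.1, -0.5, 1.0]
grip_width: 0.57
grip_force: 60.2
```

The wedge is gripped at 50 mm. I'll lift it and carry it over the gap.

Request:
send_rows:
  rows:
    - {"hand":40,"x":0,"y":0,"z":10,"roll":0}
    - {"hand":40,"x":0,"y":0,"z":20,"roll":0}
    - {"hand":40,"x":0,"y":0,"z":30,"roll":0}
    - {"hand":40,"x":0,"y":0,"z":30,"roll":0}
    - {"hand":40,"x":0,"y":0,"z":25,"roll":0}
    - {"hand":40,"x":3.9,"y":15,"z":0,"roll":1.7}
    - {"hand":40,"x":4,"y":25,"z":0,"roll":2}
    - {"hand":40,"x":5,"y":30,"z":0,"roll":2.5}
    - {"hand":40,"x":6,"y":30,"z":0,"roll":2.5}
    - {"hand":40,"x":6,"y":30,"z":0,"roll":2.5}

```text
time: 12.6
position: [0.5302, -0.0092, 0.2694]
tool_rot: [-2.212, -2.227, 0.002]
ft_force: [0.7, 0.3, -0.5]
grip_width: 0.568
grip_force: 60.2
```

Request:
send_rows:
  rows:
    - {"hand":40,"x":6,"y":32,"z":0,"roll":2.5}
    - {"hand":40,"x":5,"y":32,"z":0,"roll":2.5}
    - {"hand":40,"x":5,"y":32,"z":0,"roll":2.5}
    - {"hand":40,"x":4,"y":25,"z":0,"roll":2}
    - {"hand":40,"x":2,"y":13.8,"z":0,"roll":1}
    - {"hand":40,"x":0,"y":0,"z":0,"roll":0}
    - {"hand":40,"x":0,"y":0,"z":0,"roll":0}
    - {"hand":40,"x":0,"y":0,"z":0,"roll":0}

```text
time: 13.4
position: [0.5531, 0.1201, 0.2704]
tool_rot: [2.01, 2.414, -0.002]
ft_force: [0.1, 0.2, -1.5]
grip_width: 0.572
grip_force: 60.2
```

Request:
send_rows:
  rows:
    - {"hand":40,"x":0,"y":1.8,"z":-15,"roll":0}
    - {"hand":40,"x":0,"y":0,"z":-12,"roll":0}
    - {"hand":40,"x":0,"y":0,"z":0,"roll":0}
    - {"hand":40,"x":0,"y":0,"z":0,"roll":0}

```text
time: 13.8
position: [0.5528, 0.1233, 0.243]
tool_rot: [-2.007, -2.415, 0.002]
ft_force: [0.2, 0.4, -0.2]
grip_width: 0.573
grip_force: 60.2
```

```bash
python3 - <<'E'
from h import *
s=get_image("side");cv2.imwrite("pics/side3.png",s);print(get_state()["position"])
a=cv2.resize(s[150:290,225:345],None,fx=4.2,fy=4.2,interpolation=3);cv2.imwrite("pics/z3.png",a)
E
```

```text
[0.55317121 0.12350411 0.24361738]
```

View pics/z3.png

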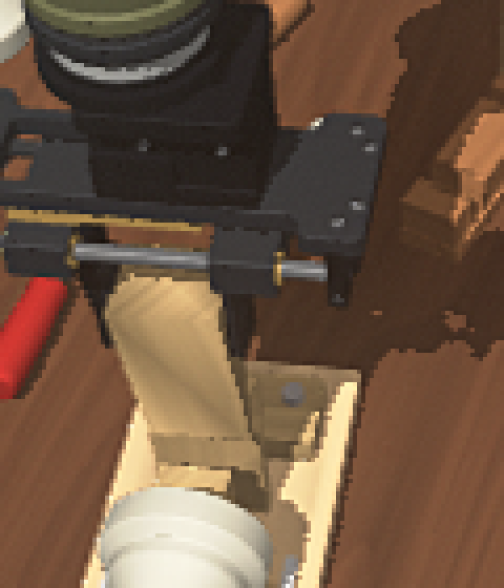

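```bash
python3 - <<'E'
from h import *
o=np.array([.5573,.1])
for z in(.098,.100,.102):
    w=ray("side",[[260.7,253.3],[283.8,254.8]],z)[:,:2]-o;print(z,np.round(w@U*1e3,1),np.round(w@W_*1e3,1))
w=ray("side",[[261.6,251.1],[287,254]],.088)[:,:2]-o;print("shim",np.round(w@U*1e3,1),np.round(w@W_*1e3,1))
E
```

```text
0.098 [27.6 25.7] [ 22.4 -25.6]
0.1 [29.1 27.2] [ 21.8 -26.1]
0.102 [30.5 28.7] [ 21.2 -26.5]
shim [14.4 15.5] [ 24.8 -29.6]
```

The wedge foot is at about 22–24 mm along the slide. That is midway between the shim face (11.5) and the jaw (33.5), and it is clear of both. I'll lower it.

Request:
send_rows:
  rows:
    - {"hand":40,"x":0,"y":0,"z":-10,"roll":0}
    - {"hand":40,"x":0,"y":0,"z":-12,"roll":0}
    - {"hand":40,"x":0,"y":0,"z":-12,"roll":0}
    - {"hand":40,"x":0,"y":0,"z":-10,"roll":0}
    - {"hand":40,"x":0,"y":0,"z":-4,"roll":0}
    - {"hand":40,"x":0,"y":0,"z":0,"roll":0}

```text
time: 14.45
position: [0.5527, 0.1236, 0.1948]
tool_rot: [-2.007, -2.416, 0.002]
ft_force: [0.4, 0.7, -0.8]
grip_width: 0.573
grip_force: 60.2
```

Request:
send_rows:
  rows:
    - {"hand":40,"x":0,"y":0,"z":-2,"roll":0}
    - {"hand":40,"x":0,"y":0,"z":-2,"roll":0}
    - {"hand":40,"x":0,"y":0,"z":0,"roll":0}

```text
time: 14.75
position: [0.5533, 0.1237, 0.1919]
tool_rot: [2.007, 2.416, 0.0]
ft_force: [0.1, -0.1, -0.8]
grip_width: 0.57
grip_force: 60.2
```

Request:
send_rows:
  rows:
    - {"hand":40,"x":0,"y":0,"z":-2,"roll":0}
    - {"hand":40,"x":0,"y":0,"z":-2,"roll":0}
    - {"hand":40,"x":0,"y":0,"z":0,"roll":0}

```text
time: 15.05
position: [0.553, 0.1236, 0.1875]
tool_rot: [-2.007, -2.416, 0.001]
ft_force: [-0.3, 0.2, -1.3]
grip_width: 0.571
grip_force: 60.2
```

Request:
send_rows:
  rows:
    - {"hand":40,"x":0,"y":0,"z":-2,"roll":0}
    - {"hand":40,"x":0,"y":0,"z":0,"roll":0}

```text
time: 15.25
position: [0.5531, 0.1236, 0.1855]
tool_rot: [-2.007, -2.416, 0.0]
ft_force: [-0.3, -0.1, -0.5]
grip_width: 0.573
grip_force: 60.2
```

Request:
send_rows:
  rows:
    - {"hand":40,"x":0,"y":0,"z":-2,"roll":0}
    - {"hand":40,"x":0,"y":0,"z":0,"roll":0}

```text
time: 15.45
position: [0.5531, 0.1236, 0.1835]
tool_rot: [-2.007, -2.416, 0.0]
ft_force: [-0.4, 0.6, -0.5]
grip_width: 0.574
grip_force: 60.2
```

Request:
send_rows:
  rows:
    - {"hand":40,"x":0,"y":0,"z":-2,"roll":0}
    - {"hand":40,"x":0,"y":0,"z":0,"roll":0}

```text
time: 15.65
position: [0.5532, 0.1235, 0.1816]
tool_rot: [2.008, 2.416, -0.0]
ft_force: [0.5, -0.2, -1.1]
grip_width: 0.573
grip_force: 60.2
```

Request:
send_rows:
  rows:
    - {"hand":40,"x":0,"y":0,"z":-2,"roll":0}
    - {"hand":40,"x":0,"y":0,"z":0,"roll":0}

```text
time: 15.85
position: [0.5534, 0.1236, 0.1798]
tool_rot: [2.007, 2.416, 0.001]
ft_force: [0.7, -0.9, -0.2]
grip_width: 0.572
grip_force: 60.2
```

Request:
send_rows:
  rows:
    - {"hand":40,"x":0,"y":0,"z":-2,"roll":0}
    - {"hand":40,"x":0,"y":0,"z":0,"roll":0}

```text
time: 16.05
position: [0.5534, 0.1239, 0.1779]
tool_rot: [2.007, 2.416, 0.001]
ft_force: [1.1, -0.2, 0.9]
grip_width: 0.576
grip_force: 60.2
```

Request:
send_rows:
  rows:
    - {"hand":40,"x":0,"y":0.2,"z":-2,"roll":0}
    - {"hand":40,"x":0,"y":0,"z":0,"roll":0}

```text
time: 16.25
position: [0.5533, 0.1242, 0.1758]
tool_rot: [2.007, 2.417, 0.001]
ft_force: [0.6, 0.4, 0.9]
grip_width: 0.57
grip_force: 60.2
```

Request:
send_rows:
  rows:
    - {"hand":40,"x":0,"y":0.3,"z":-2,"roll":0}
    - {"hand":40,"x":0,"y":0,"z":0,"roll":0}

```text
time: 16.45
position: [0.5532, 0.1246, 0.1737]
tool_rot: [-2.007, -2.417, -0.001]
ft_force: [-0.1, 1.2, 1.1]
grip_width: 0.569
grip_force: 60.2
```

Request:
send_rows:
  rows:
    - {"hand":40,"x":0,"y":0.4,"z":-2,"roll":0}
    - {"hand":40,"x":0,"y":0,"z":0,"roll":0}

```text
time: 16.65
position: [0.5532, 0.1249, 0.1718]
tool_rot: [2.007, 2.417, 0.001]
ft_force: [-0.1, 1.2, 2.1]
grip_width: 0.573
grip_force: 60.2
```

Request:
send_rows:
  rows:
    - {"hand":40,"x":0,"y":0.3,"z":-1.5,"roll":0}
    - {"hand":40,"x":0,"y":0,"z":0,"roll":0}

```text
time: 16.85
position: [0.5534, 0.125, 0.1713]
tool_rot: [2.007, 2.416, -0.0]
ft_force: [-1.4, -0.3, 8.3]
grip_width: 0.573
grip_force: 60.2
```

Request:
send_rows:
  rows:
    - {"hand":40,"x":0,"y":0.3,"z":-1.5,"roll":0}
    - {"hand":40,"x":0,"y":0,"z":0,"roll":0}

```text
time: 17.05
position: [0.5535, 0.1251, 0.1709]
tool_rot: [2.007, 2.415, -0.001]
ft_force: [-4.0, -1.4, 15.7]
grip_width: 0.573
grip_force: 60.2
```

Request:
send_rows:
  rows:
    - {"hand":40,"x":0,"y":0.3,"z":-1.5,"roll":0}
    - {"hand":40,"x":0,"y":0,"z":0,"roll":0}

```text
time: 17.25
position: [0.5537, 0.1253, 0.1706]
tool_rot: [2.006, 2.414, -0.001]
ft_force: [-6.2, -2.2, 21.8]
grip_width: 0.575
grip_force: 60.3
```

Resistance rises sharply at a TCP height of about 171 mm. I need to know whether the joint has closed or the wedge foot has hit the board, so I'll measure how far the carriage has moved.

```bash
python3 - <<'E'
from h import *
s=get_image("side");t=get_image("top");cv2.imwrite("pics/side4.png",s);cv2.imwrite("pics/top4.png",t)
r=cv2.imread("pics/side2.png");o=np.array([.5573,.1])
def P(u,w,z): return pix("side",[*(o+u*U+w*W_),z])
print("px per 4mm at foot",P(.064,0,.1)-P(.060,0,.1),"foot px",P(.06,0,.106),P(.06,.042,.06),P(.06,-.042,.06),P(.12,0,.06))
G=lambda i:cv2.cvtColor(i,cv2.COLOR_BGR2GRAY)
f0=np.float32(G(r));f1=np.float32(G(s))
def flow(n,x0,x1,y0,y1):
    w=cv2.createHanningWindow((x1-x0,y1-y0),cv2.CV_32F)
    d,q=cv2.phaseCorrelate(f0[y0:y1,x0:x1],f1[y0:y1,x0:x1],w);print(n,np.round(d,2),round(q,2))
flow("foot",240,300,266,312);flow("head",215,290,345,400);flow("board end",280,325,228,268)
a=cv2.resize(s[160:400,205:325],None,fx=2.5,fy=2.5,interpolation=3);b=cv2.resize(r[160:400,205:325],None,fx=2.5,fy=2.5,interpolation=3)
cv2.imwrite("pics/z4.png",np.hstack([b,a]))
print(get_state()["ft_force"])
E
```

```text
px per 4mm at foot [-0.43404441  1.63454879] foot px [267.52234742 264.83862845] [250.12241369 275.97553558] [289.93787645 280.08068723] [263.452189   303.33018878]
foot [-0.09  1.32] 1.0
head [ 0.5  -0.01] 1.0
board end [-1.25 11.4 ] 0.3
[-5.74656217 -2.41503632 23.18779541]
```

View pics/z4.png

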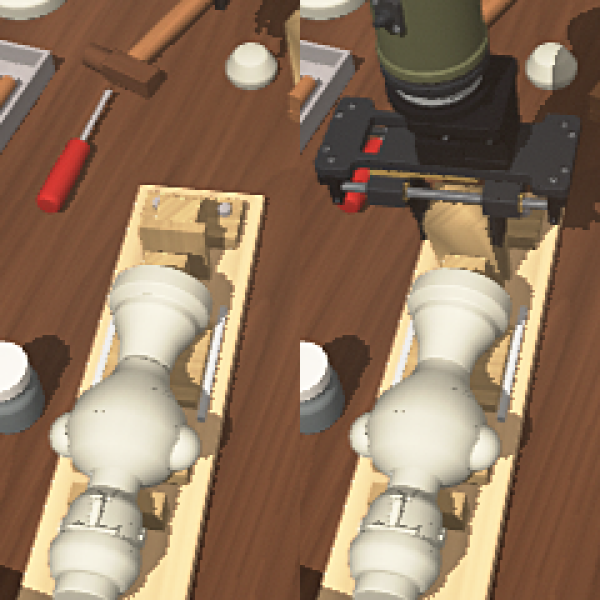

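The picture shows the foot moved away from the stop, and the dark seam that was at about (265,304) looks shut. I'll quantify the seam and the shift.

```bash
python3 - <<'E'
from h import *
r=cv2.imread("pics/side2.png");s=cv2.imread("pics/side4.png")
G=lambda i:cv2.cvtColor(i,cv2.COLOR_BGR2GRAY)
a,b=G(r),G(s)
for n,i in(("before",a),("after",b)):
    print(n);print(i[296:314,258:274:3].T.tolist())
# shift of the plaster foot alone (masked ECC, translation)
m=((r[...,1]>130)&(cv2.cvtColor(r,cv2.COLOR_BGR2HSV)[...,1]<70)).astype(np.uint8)
for n,(x0,x1,y0,y1) in {"foot":(244,294,262,302),"foot core":(250,285,268,300),"shoulder":(230,285,312,350)}.items():
    M=np.eye(2,3,dtype=np.float32);k=np.zeros_like(m);k[y0:y1,x0:x1]=m[y0:y1,x0:x1]
    cc,M=cv2.findTransformECC(a[y0-8:y1+8,x0-8:x1+8],b[y0-8:y1+8,x0-8:x1+8],M,cv2.MOTION_TRANSLATION,(3,200,1e-6),k[y0-8:y1+8,x0-8:x1+8],3);print(n,M[:,2],round(cc,4))
E
```

```text
before
[[234, 235, 235, 236, 238, 237, 174, 202, 195, 186, 177, 167, 169, 173, 177, 180, 183, 186], [240, 240, 240, 239, 240, 248, 177, 174, 204, 193, 183, 174, 167, 171, 175, 179, 181, 183], [240, 239, 239, 238, 239, 242, 225, 186, 200, 197, 186, 175, 163, 161, 164, 171, 172, 174], [237, 236, 234, 233, 231, 230, 231, 225, 128, 174, 181, 171, 162, 151, 143, 150, 156, 159], [227, 225, 222, 222, 216, 213, 208, 200, 203, 194, 101, 144, 147, 138, 131, 124, 122, 129], [208, 203, 198, 190, 183, 176, 167, 158, 149, 137, 126, 115, 106, 101, 103, 101, 97, 98]]
after
[[235, 235, 236, 236, 236, 237, 246, 204, 191, 185, 176, 165, 169, 174, 177, 179, 185, 185], [240, 240, 240, 240, 239, 239, 245, 213, 199, 192, 183, 172, 164, 169, 175, 177, 179, 183], [240, 240, 240, 239, 238, 238, 236, 240, 205, 192, 184, 175, 164, 161, 163, 169, 172, 175], [237, 236, 235, 233, 232, 230, 228, 225, 227, 191, 177, 171, 161, 150, 143, 149, 155, 160], [229, 226, 225, 223, 220, 217, 211, 205, 199, 193, 195, 158, 142, 137, 130, 124, 121, 128], [211, 205, 201, 195, 187, 181, 175, 165, 157, 147, 135, 120, 113, 100, 99, 102, 103, 99]]
foot [0.6459303 1.2703358] 0.9056
foot core [ 0.25833392 -0.35295138] 0.9674
shoulder [0.00199097 0.00158723] 0.9999
```

The seam's dark line is gone, and the carriage moved about 3.2 mm. A wedge foot height of about 9 mm agrees with the measured gap, so the wedge has not bottomed. I'll press firmer.

Request:
send_rows:
  rows:
    - {"hand":40,"x":-0.5,"y":0,"z":-1.5,"roll":0}
    - {"hand":40,"x":0,"y":0,"z":0,"roll":0}
    - {"hand":40,"x":0,"y":0,"z":0,"roll":0}

```text
time: 17.65
position: [0.5537, 0.1253, 0.1702]
tool_rot: [2.006, 2.413, -0.0]
ft_force: [-6.3, -3.3, 27.2]
grip_width: 0.567
grip_force: 60.3
```

Request:
send_rows:
  rows:
    - {"hand":40,"x":-0.5,"y":0,"z":-1.5,"roll":0}
    - {"hand":40,"x":0,"y":0,"z":0,"roll":0}
    - {"hand":40,"x":0,"y":0,"z":0,"roll":0}

```text
time: 17.95
position: [0.5537, 0.1254, 0.1699]
tool_rot: [2.005, 2.412, 0.001]
ft_force: [-8.5, -4.4, 33.5]
grip_width: 0.571
grip_force: 60.3
```

Request:
send_rows:
  rows:
    - {"hand":40,"x":-0.5,"y":0,"z":-1.5,"roll":0}
    - {"hand":40,"x":0,"y":0,"z":0,"roll":0}
    - {"hand":40,"x":0,"y":0,"z":0,"roll":0}

```text
time: 18.25
position: [0.5537, 0.1254, 0.1697]
tool_rot: [2.004, 2.411, 0.001]
ft_force: [-10.8, -4.9, 40.0]
grip_width: 0.572
grip_force: 60.3
```

Request:
send_rows:
  rows:
    - {"hand":40,"x":0,"y":0,"z":0,"roll":0}
    - {"hand":40,"x":0,"y":0,"z":0,"roll":0}
    - {"hand":40,"x":0,"y":0,"z":0,"roll":0}
    - {"hand":40,"x":0,"y":0,"z":0,"roll":0}
    - {"hand":40,"x":0,"y":0,"z":0,"roll":0}

```text
time: 18.75
position: [0.5537, 0.1254, 0.1697]
tool_rot: [2.004, 2.411, 0.001]
ft_force: [-9.5, -3.8, 40.8]
grip_width: 0.572
grip_force: 60.3
```

```bash
python3 - <<'E'
from h import *
s=get_image("side");cv2.imwrite("pics/side5.png",s)
cv2.imwrite("pics/z5.png",cv2.resize(s[150:320,220:345],None,fx=3.5,fy=3.5,interpolation=3));print(get_state()["ft_force"])
E
```

```text
[-10.67880504  -3.92287982  39.62842117]
```

View pics/z5.png

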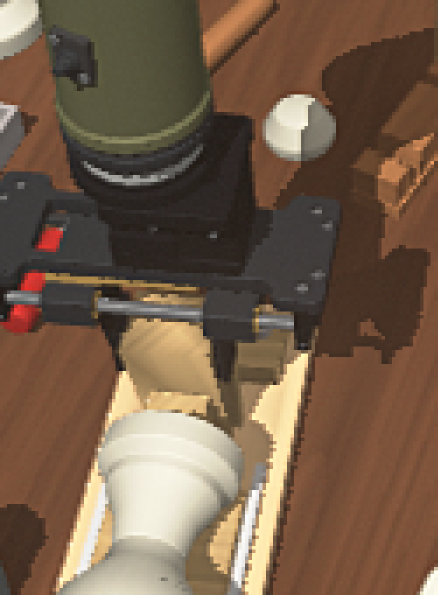

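The picture shows the wedge upright between the shim and the jaw at about (268,255), with the seam shut at about (265,304) and the bystanders undisturbed. The push holds steady at 40 N, so I'm handing in.

```bash
python3 -c "
from bench import close_job
print(close_job())"
```

```text
the job is handed in; nothing more can be done
None
```

I handed the job in with one shim standing against the stop and the wedge held down beside it at a steady 40 N; the glue joint looked fully shut in the last picture, but no verdict came back.

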